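# Load a swing-out rotor in balance

## Task

Load the centrifuge rotor so that it runs balanced. One wide tube already hangs in a bucket and stays there: put the other wide tube into the bucket straight across the hub from it, a reducing sleeve into each of the two buckets between them, and one slim tube into each sleeve, everything fully home. Knock over neither the beaker nor the amber vial.

Things in the scene. Friction and masses are not known exactly. Their poses are not given: they have to be found in the camera images.
- rotor: Bare-metal four-bucket swing-out rotor on a round dark stand, fixed, any yaw. Origin on the hub axis at bench level, z up. Upright buckets open at the top at its +x, -x, +y, -y, axes 85 mm from the hub axis: bore 33 mm, rim 41 mm across and 100 mm above the bench, inner floor 25 mm above the bench. Arms lie below the rims; hub top at 107 mm. Wide tube 1 is in the +x bucket.
- rack: Grey plastic tube rack, 96 x 162 x 54 mm, fixed, any yaw. Origin: centre of underside, z up, long side along its y. Two 31 mm holes at x = +24, y = -38 and +38 mm, three 20 mm ones at x = -24, y = -50, 0 and +50 mm. At the start it holds wide tube 2 (y = +38) and the two slim tubes (y = -50 and +50), upright.
- wide_1: Wide clear screw-cap tube with conical tip, exactly like wide tube 2, already in the rotor's +x bucket; it stays there. Origin at its tip, z along its axis to the cap.
- wide_2: The other wide clear screw-cap tube with conical tip, 112 mm long, body diameter 29, cap diameter 33 (100 to 112 mm from the tip). Origin at its tip, z along its axis to the cap. Starts in the rack, tip about 6 mm above the bench. In a bucket its tip rests on the bucket floor and 37 mm stick out above the rim.
- slim_1: Slim clear screw-cap tube with conical tip, 118 mm long, body diameter 17, cap diameter 21 (104 to 118 mm from the tip). Origin at its tip, z to the cap. Starts in the rack, tip about 6 mm above the bench. Either slim tube may go into either sleeve; fully home, 41 mm stick out above the sleeve's collar.
- slim_2: Second slim tube, same as slim tube 1.
- sleeve_1: Round grey plastic reducing sleeve, 86 mm tall, upright on the bench: body diameter 30, tapered foot (22 at the bottom), collar diameter 38 over the top 14 mm, blind bore diameter 20 open at the top, its floor 9 mm above the underside. Origin: centre of underside, z up. In a bucket the collar rests on the rim, underside then 28 mm above the bench. Either sleeve, either side.
- sleeve_2: Second reducing sleeve, same as the first.
- beaker: Empty clear plastic beaker, diameter 55, 67 mm tall, a bystander. Origin: centre of underside, z up.
- vial: Amber vial with a pale cap, diameter 32, 66 mm tall, a bystander. Origin: centre of underside, z up.
Mind the look-alikes: they are no part of the job. What is shaped like the slim_1 but green is not meant.

How it is judged:
By the outcome, as a careful person would: the job done as asked, in the order asked, and still so for the second after the job is handed in, with the robot touching nothing.
It also fails if it takes over 144 s, if anything falls off the work surface, if the arm or the gripper's body presses on something with over 40 N, if the wrist force passes 120 N, or if a joint passes its speed limit or range.

## Robot

A 6-joint arm with a two-finger parallel gripper is mounted at the origin on a cart in front of the work surface, level with it; the furniture and walls round the work are solid. World frame = base frame: x ahead of the robot, y to its left, z up, the work surface at z = 0. Lengths are in m, angles in rad, forces in N, time in s.
With the tool pointing down it reaches from about 0.25 to 0.775 m from the base axis. Payload 4 kg.
Tool frame: the origin (TCP) lies midway between the tips of the shut fingers; the grasp point (between the pads) lies 19 mm behind it (robot.tcp_to_grasp is the z of the grasp point in the tool frame, in m); z points along the fingers, y is the line along which they close (so a half turn about z gives the same grasp; the last joint's range is limited). The gripper opens to 94 mm and grips with 3 to 60 N. Pads are 16 mm wide; open, the fingers measure 119 mm over their backs; the gripper's body (75 mm by 177 mm) begins 78 mm behind the grasp point.
Start: joints at [1.238, 0.087, 1.371, -0, 1.684, -0.103], TCP at [0.125, 0.536, 0.206] pointing down, gripper open.
Joint ranges: [-3.1, 3.1], [-0.76, 2.03], [0.27, 2.55], [-1.08, 4.22], [0.17, 2.65], [-2.57, 2.57]. Speed limits (rad/s): [2.79, 2.79, 3.14, 3.14, 3.14, 3.14].

## Interface

Orientations are given as [roll, pitch, yaw] about the fixed x, y, z axes, in that order (R = Rz(yaw) Ry(pitch) Rx(roll)).
In Python, from bench import robot gives the robot as it stands. The module is installed in compiled form; this text tells all that it offers.
- The arm moves only by the tool move_arm, never from a script. Its argument "motion" is one flat list of numbers, 7 for each row, row after row: the turn, a rotation vector about the tool's x, y, z in units of 45 degrees (1.0 is 45 degrees), then the shift along the tool's x, y, z in units of 100 mm (1.0 is 100 mm), then the opening, from 0 (shut) to 1 (fully open). A call has 1 to 12 rows; each row shifts and turns the commanded pose from where the row before left it, along the tool's axes as they then stand; what a row does not reach is not made up. A row lasts 1/12 s, in which the tool goes at most 41.7 mm and 7.16 degrees, less where a joint would pass 70% of its speed; a pose out of reach is approached as far as the arm can. A call with a number of a shift or a turn outside -1 to 1 is refused whole. A call with a gripper value outside its range is refused whole. The fingers move at their own pace and stop on an object; the grip force is fixed at half the most. Time passes only in rows, so rows that do not move let the fingers close. It gives the time, the measured TCP pose, the force, the opening and the grip force at its end, in the units of the state.
- robot.get_obs(): the state, without advancing time (a new reading comes with each control period).
- robot.snapshot(name): name is "side" or "top"; returns the picture (420x560x3 uint8, red, green, blue); there is no depth.
- robot.get_calibration(name): a dict with "fx", "fy", "cx", "cy" (pixels), "R" (3x3) and "t" (3): a world point X has camera coordinates R X + t. Camera axes: x right, y down, z forward; pixel columns grow to the right and rows downward; lengths in m; the calibration is good to about 2 mm. A picture is of the moment at which its call begins. get_calibration takes no time and is no camera call.
- robot.close_job(): hands the job in; it is judged then, once.
The state is a dict: "time": time; "joint_positions": joint angles; "qvel": joint speeds; "joint_torque": joint torques, N m; "tool_pos": TCP position; "ee_rot": TCP orientation; "wrist_force": force on the tool from outside, world axes, zero at the start; "wrist_torque": the same for the moment, N m; "width": finger opening in m; "finger_force": force on a finger pad.
Only numpy, scipy, OpenCV 4.12 (cv2) and the standard library are available. Lean on these libraries where they do the work, as an engineer would, in place of code of your own. Each camera call takes 0.05 s, during which the arm holds its last target. There are 200 camera calls.

## Working session

There is one attempt and no reset: what is moved stays moved. The work goes in short steps, Python scripts to look and compute and a tool call to move; the robot and the scene stay as the last step left them, time stands still between calls to the robot, and variables do not carry over. Pictures are saved under pics/ and viewed, at most 14 in all, crops included, and the job is handed in when it is done.

Besides the shell and the picture viewer there is one more tool, called after "Emit:" by a JSON object that holds its "api" and its "payload", one argument or row to a line. move_arm: Moves the arm, as the interface text tells. Shifts and turns lie within -1 to 1; 1 stands for 100 mm of shift or 45 degrees of turn. Its arguments: {"type":"object","properties":{"motion":{"type":"array","items":{"type":"number"}}},"required":["motion"]}

```bash
mkdir -p pics
python3 - <<'E'
from bench import robot
import cv2,numpy as np
for n in("side","top"):
    im=robot.snapshot(n); cv2.imwrite(f"pics/{n}0.png",im[:,:,::-1]); c=robot.get_calibration(n)
    R=np.array(c["R"]);t=np.array(c["t"]);print(n,c["fx"],c["cx"],c["cy"],"cam",(-R.T@t).round(3),"fwd",R[2].round(3),"right",R[0].round(3))
o=robot.get_obs();print(o);print(robot.tcp_to_grasp)
E
```

```text
side 441.7611871084248 280.83637588204573 208.4279952087423 cam [ 0.019 -0.81   0.752] fwd [ 0.426  0.689 -0.586] right [ 0.846 -0.533 -0.011]
top 391.4975715041525 281.0024305083898 205.64634114699737 cam [0.296 0.009 1.216] fwd [ 0.161 -0.005 -0.987] right [-0.01  -1.     0.004]
{'time': 0.1, 'joint_positions': array([ 1.23788072e+00,  8.78921904e-02,  1.37206719e+00, -7.17900827e-06,
        1.68359867e+00, -1.03064432e-01]), 'qvel': array([ 0.00162123, -0.0022798 , -0.00573991, -0.00107892,  0.00082004,
        0.00169896]), 'joint_torque': array([ 2.16914574e-03, -3.41253233e+01, -3.03302300e+01,  7.21698208e-02,
        3.04112595e-02, -1.10216604e-04]), 'tool_pos': array([0.12513737, 0.53507972, 0.20443339]), 'ee_rot': array([-3.13963695e+00, -1.95106670e-04,  2.91174049e+00]), 'wrist_force': array([ 0.30289641, -0.24257855,  0.87788894]), 'wrist_torque': array([-0.05439782,  0.00360613,  0.02215657]), 'finger_force': 0.0, 'width': 0.09360041346531492}
-0.0188
```

View pics/side0.png

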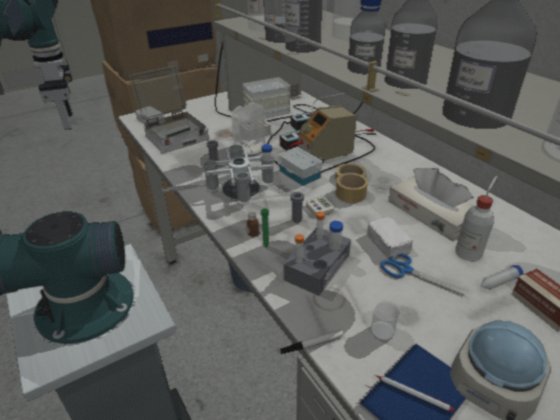

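View pics/top0.png

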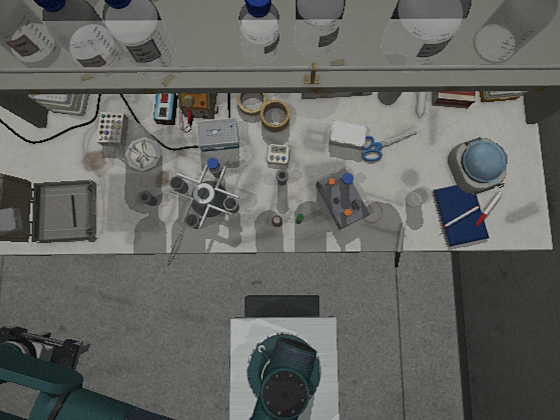

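The side view shows the rotor at about (240,178), the rack at (318,260) with wide_2 (blue cap, 336,228) and the slim tubes (orange caps, 299,240 and 320,217). It also shows sleeves at (297,205) and about (212,155), the green look-alike at (265,228), the vial at (252,225) and the beaker at (385,320) or (330,295). In the top view the hub is at (205,193), wide_1 at (213,163), sleeves at (149,198) and (282,178), and the rack at (343,197). I'll zoom in on both.

Run:
```python
import cv2
t=cv2.imread("pics/top0.png");s=cv2.imread("pics/side0.png")
cv2.imwrite("pics/t1.png",cv2.convertScaleAbs(cv2.resize(t[140:250,130:390],None,fx=3,fy=3,interpolation=2),alpha=1.4))
cv2.imwrite("pics/s1.png",cv2.convertScaleAbs(cv2.resize(s[130:320,190:410],None,fx=3.15,fy=3.15,interpolation=2),alpha=1.4))
```

```text
(no output)
```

View pics/t1.png

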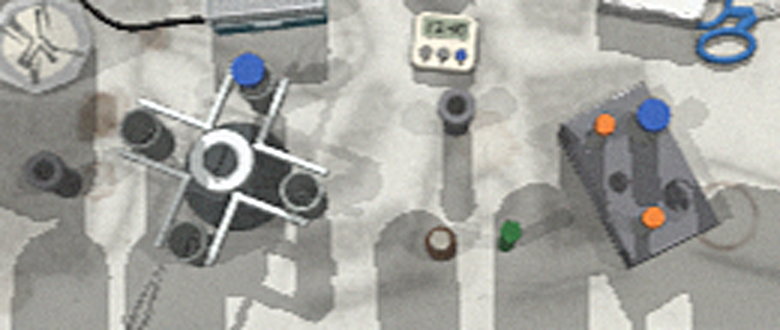

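View pics/s1.png

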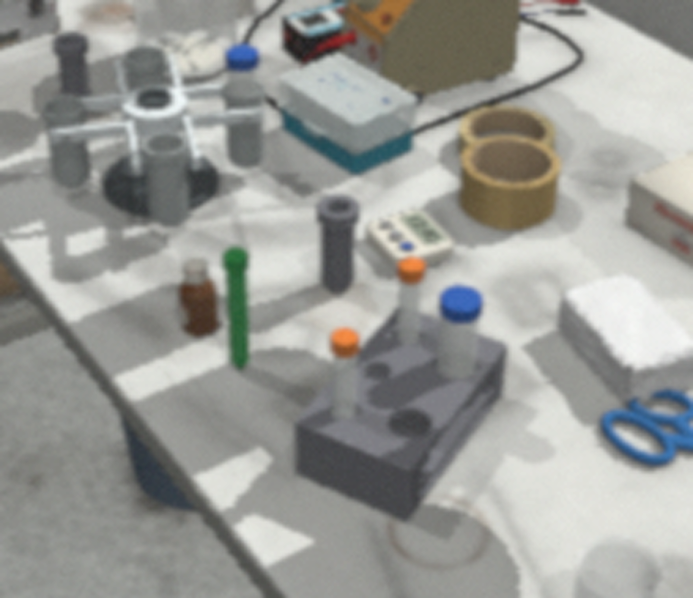

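Look-alikes for the slim tubes are the green tube (side 265,228; top 300,217), which is not meant, and the pencils and markers at top (465,210). The two orange caps standing in the rack (top 332,181 and 348,212) are slim_1 and slim_2. For the wide tubes, the blue cap in the rack (top 348,178) is wide_2 and the one in the rotor (213,163) is wide_1. The sleeves are the grey collared cylinders at top (282,176) and (145,196). The bare-metal cylinders on the arms are buckets. I'll get centroids and a close crop next.

```bash
cat > h.py <<'E'
from bench import robot
import numpy as np, cv2
C={n:robot.get_calibration(n) for n in("side","top")}
def ray(n,p):
    c=C[n];R=np.array(c["R"]);t=np.array(c["t"])
    d=R.T@np.array([(p[0]-c["cx"])/c["fx"],(p[1]-c["cy"])/c["fy"],1]);return -R.T@t,d/np.linalg.norm(d)
def tri(ps,pt):
    A=np.zeros((3,3));b=np.zeros(3);L=[ray("side",ps),ray("top",pt)]
    for o,d in L: M=np.eye(3)-np.outer(d,d);A+=M;b+=M@o
    X=np.linalg.solve(A,b);return X,np.sqrt(sum(np.sum(((np.eye(3)-np.outer(d,d))@(X-o))**2) for o,d in L))
def plane(n,p,z): o,d=ray(n,p);return o+d*(z-o[2])/d[2]
def proj(n,X): c=C[n];q=np.array(c["R"])@np.array(X)+np.array(c["t"]);return np.array([c["fx"]*q[0]/q[2]+c["cx"],c["fy"]*q[1]/q[2]+c["cy"]])
def blobs(im,col,roi=None):
    hsv=cv2.cvtColor(im,cv2.COLOR_RGB2HSV)
    lo,hi={"orange":((5,150,90),(18,255,255)),"blue":((105,130,60),(125,255,255))}[col]
    m=cv2.inRange(hsv,lo,hi);n,l,s,c=cv2.connectedComponentsWithStats(m)
    return [(c[i].round(2),s[i][:5].tolist()) for i in range(1,n) if s[i][4]>12 and (roi is None or roi[0]<c[i][0]<roi[2] and roi[1]<c[i][1]<roi[3])]
def go(target,yaw,o=None):
    "shift in tool axes (units of 100mm) and yaw turn in 45deg units, measured pose -> target"
    o=o or robot.get_obs();y=o["ee_rot"][2];d=np.array(target)-o["tool_pos"]
    X=np.array([np.cos(y),np.sin(y),0]);Y=np.array([np.sin(y),-np.cos(y),0])
    dy=(yaw-y+np.pi/2)%np.pi-np.pi/2
    print("tool shift",(10*np.array([d@X,d@Y,-d[2]])).round(3),"turn z",round(-dy/(np.pi/4),3),"alt",round(-(dy-np.sign(dy)*np.pi)/(np.pi/4),3))
E
python3 - <<'E'
from h import *
s=cv2.cvtColor(cv2.imread("pics/side0.png"),4);t=cv2.cvtColor(cv2.imread("pics/top0.png"),4)
for c in("orange","blue"):
    print(c,"side",blobs(s,c,(190,130,410,320)));print(c,"top",blobs(t,c,(130,140,390,250)))
def cr(im,x,y,w,h,f=5): return cv2.resize(im[y:y+h,x:x+w],None,fx=f,fy=f,interpolation=2)
cv=np.zeros((600,800,3),np.uint8)
def put(a,x,y): cv[y:y+a.shape[0],x:x+a.shape[1]]=a
put(cr(t,165,150,80,85),0,0);put(cr(s,200,138,80,65),400,0)
put(cr(t,265,165,35,34),0,425);put(cr(t,130,183,35,34),180,425);put(cr(s,280,188,35,34),360,425)
cv2.imwrite("pics/z1.png",cv2.convertScaleAbs(cv[:,:,::-1],alpha=1.5))
E
```

```text
orange side [(array([313.84, 131.56]), [306, 125, 17, 15, 93]), (array([320.08, 215.05]), [317, 212, 7, 7, 39]), (array([299.15, 238.19]), [296, 235, 7, 8, 47])]
orange top [(array([331.08, 181.03]), [328, 178, 7, 7, 36]), (array([347.24, 212.  ]), [344, 209, 7, 7, 41])]
blue side [(array([266.48, 147.74]), [263, 144, 8, 8, 50]), (array([335.9 , 226.21]), [331, 221, 11, 11, 99]), (array([398.68, 265.88]), [382, 254, 30, 23, 241])]
blue top [(array([372.7 , 149.42]), [362, 136, 20, 25, 165]), (array([212.31, 162.84]), [207, 158, 11, 11, 90]), (array([347.42, 178.06]), [342, 173, 11, 11, 88])]
```

View pics/z1.png

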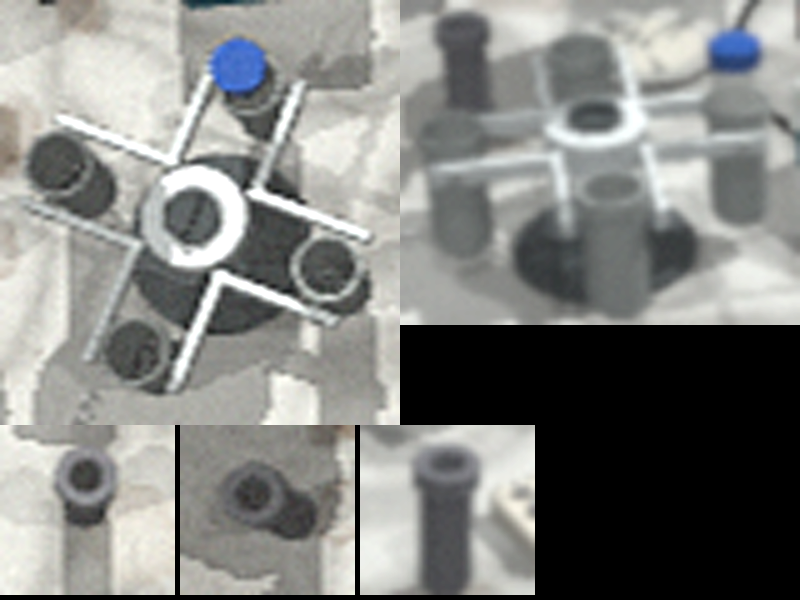

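The crop shows the choices clearly. Bucket rims in the top crop are at left (61,164), right (327,268) and front (136,350), with the hub at (195,216). In the side crop, left (455,131) is the front bucket, bottom (612,188) is the right one and back (580,53) is the left one. Both sleeves are collared, with open bores. Now I'll triangulate.

Run:
```python
from h import *
f=lambda x0,y0,u,v:(x0+(u+.5)/5-.5,y0+(v+.5)/5-.5)
P={"orange1":((320.08,215.05),(331.08,181.03)),"orange2":((299.15,238.19),(347.24,212.0)),"wide2":((335.9,226.21),(347.42,178.06)),"wide1":((266.48,147.74),(212.31,162.84)),
"front":(f(200,138,55,131),f(165,150,136,350)),"right":(f(200,138,212,188),f(165,150,327,268)),"left":(f(200,138,180,53),f(165,150,61,164)),"hub":(f(200,138,195,117),f(165,150,193,216)),
"slA":(f(280,188,87,38),f(265,165,87,50)),"slB":(f(200,138,63,28),f(130,183,74,68))}
X={}
for k,v in P.items():
    X[k],r=tri(*v);print(k,(1000*X[k]).round(1),"res mm",round(1000*r,1),"at known z: side",end=" ")
    z={"o":.117,"w":.112,"f":.1,"r":.1,"l":.1,"h":.107,"s":.086}[k[0]]
    if k=="wide1":z=.131
    for n,p in zip(("side","top"),v):print((1000*plane(n,p,z)[:2]).round(1),end=" ")
    print()
# rotor fit using plane hits averaged
B={k:(plane("side",P[k][0],.1)[:2]+plane("top",P[k][1],.1)[:2])/2 for k in("front","right","left")}
B["w"]=(plane("side",P["wide1"][0],.131)[:2]+plane("top",P["wide1"][1],.131)[:2])/2
for k in B:print(k,B[k].round(4))
c=(B["right"]+B["left"])/2;print("c LR",c,"c FB",(B["front"]+B["w"])/2,"dLR",np.linalg.norm(B["right"]-B["left"]),"dFB",np.linalg.norm(B["front"]-B["w"]))
for k,a in(("w",0),("left",90),("front",180),("right",270)):
    d=B[k]-(B["right"]+B["left"]+B["front"]+B["w"])/4;print(k,(np.degrees(np.arctan2(d[1],d[0]))-a)%360)
```

```text
orange1 [ 544.4 -140.9  118.9] res mm 1.0 at known z: side [ 545.2 -138.8] [ 545.5 -141.5] 
orange2 [ 454.4 -184.3  118.1] res mm 0.8 at known z: side [ 454.5 -183.1] [ 455.1 -184.7] 
wide2 [ 554.4 -189.4  112.6] res mm 0.7 at known z: side [ 554.4 -188.7] [ 555.  -189.8] 
wide1 [597.3 198.3 132.9] res mm 1.0 at known z: side [598.4 201.6] [598.5 198.4] 
front [440.1 259.7  98.5] res mm 0.5 at known z: side [439.5 257.1] [439.6 259.5] 
right [486.5 150.4  99.8] res mm 0.3 at known z: side [486.6 150.1] [486.3 150.5] 
left [549.  307.3  97. ] res mm 1.4 at known z: side [545.6 302.4] [549.2 306.2] 
hub [517.7 229.   98.4] res mm 0.5 at known z: side [510.7 215.3] [516.3 227.2] 
slA [ 5.727e+02 -5.000e-01  8.590e+01] res mm 1.0 at known z: side [571.9  -0.6] [573.3  -0.8] 
slB [512.1 404.8  82.5] res mm 0.6 at known z: side [509.2 398.5] [511.8 403.5] 
front [0.4395 0.2583]
right [0.4865 0.1503]
left [0.5474 0.3043]
w [0.5985 0.2   ]
c LR [0.51693495 0.22728715] c FB [0.51900297 0.22915969] dLR 0.1655990053376884 dFB 0.1692892250202605
w 340.66460773844875
left 338.84219616011353
front 338.992241786376
right 337.98821455404567
```

Measured heights match the text: caps at 113–119 mm, rims at about 99 mm and sleeve tops at about 84 mm. Slim spacing is 99.9 mm and bucket spacing is 168–170 mm. First I'll rotate to a yaw of about 115.7° (closing along the rack's y) and rise a little.

Emit:
{"api": "move_arm", "payload": {
  "motion": [0, 0, 0.142, 0, 0, -0.03, 0.7, 0, 0, 0.142, 0, 0, -0.03, 0.7, 0, 0, 0.142, 0, 0, -0.03, 0.7, 0, 0, 0.142, 0, 0, -0.03, 0.7, 0, 0, 0.142, 0, 0, -0.03, 0.7, 0, 0, 0.142, 0, 0, -0.03, 0.7, 0, 0, 0.142, 0, 0, -0.03, 0.7, 0, 0, 0.142, 0, 0, -0.03, 0.7]
}}

```text
time: 0.77
tool_pos: [0.1252, 0.5352, 0.2289]
ee_rot: [-3.141, 0.001, 2.014]
wrist_force: [0.4, 0.1, 0.6]
width: 0.0659
finger_force: 0.0
```

```bash
python3 -c "
from h import *
print(robot.get_obs()['tool_pos'],robot.get_obs()['ee_rot'])
go([.5544,-.1894,.2],np.radians(115.7))"
```

```text
[0.12517089 0.53524873 0.22891702] [-3.14066455e+00  9.10129061e-04  2.01408093e+00]
tool shift [-8.387  0.769  0.289] turn z -0.007 alt 3.993
```

Emit:
{"api": "move_arm", "payload": {
  "motion": [0, 0, 0, -0.38, 0.035, 0, 0.7, 0, 0, 0, -0.38, 0.035, 0, 0.7, 0, 0, 0, -0.38, 0.035, 0, 0.7, 0, 0, 0, -0.38, 0.035, 0, 0.7, 0, 0, 0, -0.38, 0.035, 0, 0.7, 0, 0, 0, -0.38, 0.035, 0, 0.7, 0, 0, 0, -0.38, 0.035, 0, 0.7, 0, 0, 0, -0.38, 0.035, 0, 0.7, 0, 0, 0, -0.38, 0.035, 0, 0.7, 0, 0, 0, -0.38, 0.035, 0, 0.7, 0, 0, 0, -0.38, 0.035, 0, 0.7]
}}

```text
time: 1.68
tool_pos: [0.3416, 0.1739, 0.2292]
ee_rot: [3.141, -0.0, 2.02]
wrist_force: [0.7, 0.8, -0.2]
width: 0.0659
finger_force: 0.0
```

Emit:
{"api": "move_arm", "payload": {
  "motion": [0, 0, 0, -0.38, 0.035, 0, 0.7, 0, 0, 0, -0.38, 0.035, 0, 0.7, 0, 0, 0, -0.38, 0.035, 0, 0.7, 0, 0, 0, -0.38, 0.035, 0, 0.7, 0, 0, 0, -0.38, 0.035, 0, 0.7, 0, 0, 0, -0.38, 0.035, 0, 0.7, 0, 0, 0, -0.38, 0.035, 0, 0.7, 0, 0, 0, -0.38, 0.035, 0, 0.7, 0, 0, 0, -0.38, 0.035, 0, 0.7, 0, 0, 0, -0.2, 0.02, 0, 0.7, 0, 0, 0, 0, 0, 0, 0.7, 0, 0, 0, 0, 0, 0, 0.7]
}}

```text
time: 2.68
tool_pos: [0.5283, -0.1365, 0.2282]
ee_rot: [-3.14, -0.002, 2.018]
wrist_force: [-0.4, -0.8, 0.1]
width: 0.0661
finger_force: 0.0
```

```bash
python3 -c "
from h import *
go([.5544,-.1894,.093],np.radians(115.7))"
```

```text
tool shift [-0.59   0.006  1.352] turn z -0.002 alt 3.998
```

Emit:
{"api": "move_arm", "payload": {
  "motion": [0, 0, 0, -0.3, 0, 0, 0.7, 0, 0, 0, -0.29, 0, 0, 0.7, 0, 0, 0, 0, 0, 0.3, 0.7, 0, 0, 0, 0, 0, 0.35, 0.7, 0, 0, 0, 0, 0, 0.35, 0.7, 0, 0, 0, 0, 0, 0.25, 0.7, 0, 0, 0, 0, 0, 0.1, 0.7, 0, 0, 0, 0, 0, 0, 0.7, 0, 0, 0, 0, 0, 0, 0.7]
}}

```text
time: 3.43
tool_pos: [0.5544, -0.1883, 0.0955]
ee_rot: [3.141, 0.0, 2.021]
wrist_force: [-0.2, -0.7, -0.1]
width: 0.066
finger_force: 0.0
```

Run:
```python
from h import *
go([.5544,-.1894,.093],np.radians(115.7))
s=robot.snapshot("side");t=robot.snapshot("top")
cv=np.hstack([cv2.resize(s[170:290,270:380],(400,436),interpolation=2),cv2.resize(t[130:240,300:400],(400,436),interpolation=2)])
cv2.imwrite("pics/g1.png",cv2.convertScaleAbs(cv[:,:,::-1],alpha=1.5))
```

```text
tool shift [-0.01  -0.005  0.025] turn z 0.002 alt -3.998
```

View pics/g1.png

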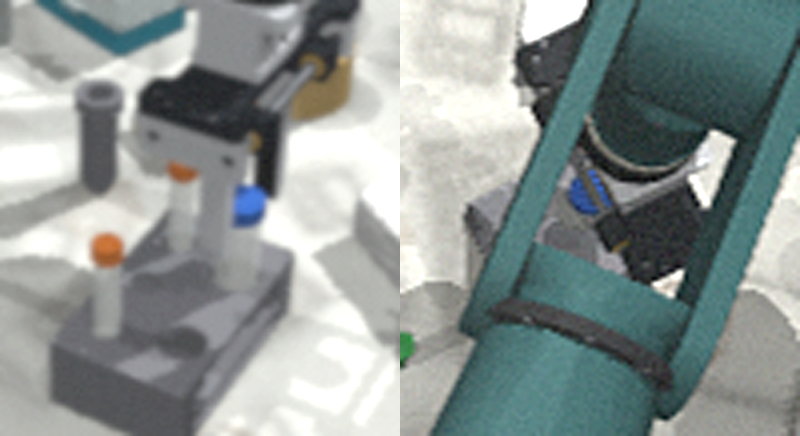

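The fingers straddle the blue cap (side crop 248,205) and the slim caps are clear. I'll go down 2 mm, close and lift.

Emit:
{"api": "move_arm", "payload": {
  "motion": [0, 0, 0, 0, 0, 0.02, 0.7, 0, 0, 0, 0, 0, 0, 0, 0, 0, 0, 0, 0, 0, 0, 0, 0, 0, 0, 0, 0, 0, 0, 0, 0, 0, 0, 0, 0, 0, 0, 0, 0, 0, 0, 0, 0, 0, 0, 0, 0, 0, 0]
}}

```text
time: 4.12
tool_pos: [0.5542, -0.1892, 0.0925]
ee_rot: [3.142, -0.0, 2.019]
wrist_force: [0.7, 0.1, 0.4]
width: 0.032
finger_force: 30.0
```

Emit:
{"api": "move_arm", "payload": {
  "motion": [0, 0, 0, 0, 0, -0.1, 0, 0, 0, 0, 0, 0, -0.2, 0, 0, 0, 0, 0, 0, -0.3, 0, 0, 0, 0, 0, 0, -0.3, 0, 0, 0, 0, 0, 0, -0.3, 0, 0, 0, 0, 0, 0, -0.2, 0, 0, 0, 0, 0, 0, 0, 0]
}}

```text
time: 4.7
tool_pos: [0.5564, -0.1901, 0.2395]
ee_rot: [3.134, 0.009, 2.02]
wrist_force: [0.0, -0.1, -0.2]
width: 0.032
finger_force: 30.0
```

Run:
```python
from h import *
go([.4392,.2598,.235],np.radians(115.7))
s=robot.snapshot("side");t=robot.snapshot("top")
for c in("blue",):print("side",blobs(s,c,(190,90,360,320)),"top",blobs(t,c,(300,140,390,250)))
```

```text
tool shift [4.562 0.896 0.045] turn z 0.0 alt -4.0
side [(array([266.46, 147.87]), [263, 144, 8, 8, 52]), (array([345.73, 170.89]), [344, 166, 5, 11, 45])] top [(array([353.46, 163.87]), [351, 159, 6, 10, 39])]
```

Emit:
{"api": "move_arm", "payload": {
  "motion": [0, 0, 0, 0.2, 0.04, 0, 0, 0, 0, 0, 0.4, 0.08, 0, 0, 0, 0, 0, 0.4, 0.08, 0, 0, 0, 0, 0, 0.4, 0.08, 0, 0, 0, 0, 0, 0.4, 0.08, 0, 0, 0, 0, 0, 0.4, 0.08, 0, 0, 0, 0, 0, 0.4, 0.08, 0, 0, 0, 0, 0, 0.4, 0.08, 0, 0, 0, 0, 0, 0.4, 0.08, 0, 0, 0, 0, 0, 0.4, 0.08, 0, 0, 0, 0, 0, 0.4, 0.08, 0, 0, 0, 0, 0, 0.36, 0.06, 0, 0]
}}

```text
time: 5.8
tool_pos: [0.4352, 0.2625, 0.2294]
ee_rot: [-3.137, -0.001, 2.02]
wrist_force: [1.3, -0.0, 0.6]
width: 0.0321
finger_force: 30.0
```

Emit:
{"api": "move_arm", "payload": {
  "motion": [0, 0, 0, 0, 0, 0, 0, 0, 0, 0, 0, 0, 0, 0, 0, 0, 0, 0, 0, 0, 0]
}}

```text
time: 6.05
tool_pos: [0.4367, 0.26, 0.2303]
ee_rot: [-3.138, 0.001, 2.02]
wrist_force: [0.2, 0.5, -1.7]
width: 0.0317
finger_force: 30.0
```

Run:
```python
from h import *
go([.4392,.2598,.235],np.radians(115.7));go([.4392,.2598,.112],np.radians(115.7))
s=robot.snapshot("side");t=robot.snapshot("top")
print(blobs(s,"blue",(170,60,360,200)),blobs(t,"blue",(130,140,390,250)))
print("proj tip side",proj("side",robot.get_obs()["tool_pos"]),"top",proj("top",robot.get_obs()["tool_pos"]))
cv=np.hstack([cv2.resize(s[80:220,190:290],(400,560),interpolation=2),cv2.resize(t[140:250,150:250],(400,440),interpolation=2)[:440].copy() if 0 else cv2.resize(t[110:250,150:250],(400,560),interpolation=2)])
cv2.imwrite("pics/g2.png",cv2.convertScaleAbs(cv[:,:,::-1],alpha=1.5))
```

```text
tool shift [-0.013  0.021 -0.047] turn z 0.001 alt -3.999
tool shift [-0.013  0.021  1.183] turn z 0.001 alt -3.999
[(array([206.1 , 115.02]), [203, 112, 7, 7, 41]), (array([266.5 , 147.88]), [263, 145, 8, 7, 50])] [(array([372.51, 149.45]), [362, 136, 20, 25, 168]), (array([212.26, 162.87]), [207, 158, 11, 11, 89])]
proj tip side [204.64216315 122.34577127] top [180.40077883 213.89058355]
```

View pics/g2.png

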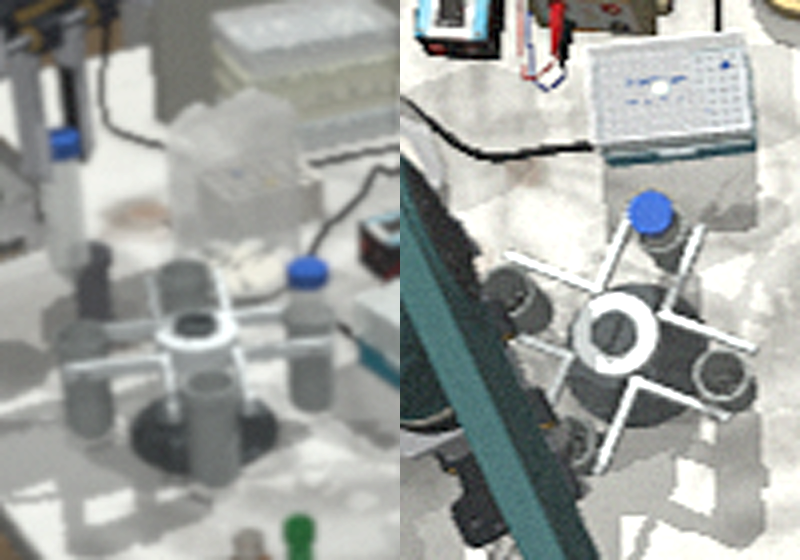

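The tube hangs upright at side (206,115)–(207,148), over the front bucket's rim at (210.6,164). I'll check the image alignment numerically.

Run:
```python
from h import *
p=robot.get_obs()["tool_pos"]
for z in(p[2]+.019,p[2]-.087):print("here",z,proj("side",[p[0],p[1],z]))
for z in(.249,.143,.1):print("tgt",z,proj("side",[.4392,.2598,z]))
```

```text
here 0.2503517873409206 [203.86280016 115.93223737]
here 0.1443517873409206 [208.03635833 150.27728209]
tgt 0.249 [204.41280249 116.19396969]
tgt 0.143 [208.55355715 150.47724826]
tgt 0.1 [210.12026726 163.44878701]
```

Emit:
{"api": "move_arm", "payload": {
  "motion": [0, 0, 0, -0.02, 0.03, 0, 0, 0, 0, 0, 0, 0, 0.2, 0, 0, 0, 0, 0, 0, 0.2, 0, 0, 0, 0, 0, 0, 0.08, 0, 0, 0, 0, 0, 0, 0.08, 0, 0, 0, 0, 0, 0, 0.08, 0, 0, 0, 0, 0, 0, 0, 0]
}}

```text
time: 6.73
tool_pos: [0.4406, 0.2597, 0.1671]
ee_rot: [-3.139, -0.0, 2.019]
wrist_force: [-0.4, -0.8, -1.7]
width: 0.0319
finger_force: 30.0
```

Run:
```python
from h import *
o=robot.get_obs();print(o["wrist_force"],o["wrist_torque"]);go([.4392,.2598,.112],np.radians(115.7))
```

```text
[-0.38203218 -0.82810121 -1.7185366 ] [-0.04073597  0.13406223  0.02850798]
tool shift [ 0.007 -0.012  0.551] turn z -0.001 alt 3.999
```

Emit:
{"api": "move_arm", "payload": {
  "motion": [0, 0, 0, 0, 0, 0.1, 0, 0, 0, 0, 0, 0, 0.1, 0, 0, 0, 0, 0, 0, 0.1, 0, 0, 0, 0, 0, 0, 0.1, 0, 0, 0, 0, 0, 0, 0.08, 0, 0, 0, 0, 0, 0, 0, 0]
}}

```text
time: 7.23
tool_pos: [0.4401, 0.2597, 0.1177]
ee_rot: [-3.138, 0.0, 2.02]
wrist_force: [-1.5, 0.4, -1.2]
width: 0.0322
finger_force: 30.0
```

Run:
```python
from h import *
o=robot.get_obs();print(o["wrist_force"],o["wrist_torque"]);go([.4392,.2598,.112],np.radians(115.7))
```

```text
[-1.54830136  0.42264343 -1.18176294] [-0.08873932  0.38902005 -0.02201906]
tool shift [ 0.004 -0.008  0.057] turn z 0.0 alt -4.0
```

Emit:
{"api": "move_arm", "payload": {
  "motion": [0, 0, 0, 0, 0, 0.04, 0, 0, 0, 0, 0, 0, 0.01, 0, 0, 0, 0, 0, 0, 0, 0.55, 0, 0, 0, 0, 0, 0, 0.55, 0, 0, 0, 0, 0, 0, 0.55]
}}

```text
time: 7.65
tool_pos: [0.4423, 0.2605, 0.1163]
ee_rot: [3.138, 0.001, 2.019]
wrist_force: [0.1, 0.9, 0.8]
width: 0.0487
finger_force: 0.0
```

Emit:
{"api": "move_arm", "payload": {
  "motion": [0, 0, 0, 0, 0, -0.1, 0.55, 0, 0, 0, 0, 0, -0.25, 0.55, 0, 0, 0, 0, 0, -0.35, 0.55, 0, 0, 0, 0, 0, -0.35, 0.55, 0, 0, 0, 0, 0, 0, 0.55]
}}

```text
time: 8.07
tool_pos: [0.4448, 0.2619, 0.2303]
ee_rot: [3.125, 0.001, 2.019]
wrist_force: [-0.3, 0.8, 1.0]
width: 0.0519
finger_force: 0.0
```

Run:
```python
from h import *
go([.5727,-.0005,.2],np.radians(115.7))
s=robot.snapshot("side");t=robot.snapshot("top")
print(blobs(s,"blue",(170,60,300,200)),blobs(t,"blue",(130,140,250,250)))
print(proj("side",[.4392,.2598,.131]))
```

```text
tool shift [-2.919  0.015  0.303] turn z 0.0 alt -4.0
[(array([266.51, 147.8 ]), [263, 144, 8, 8, 51]), (array([210.11, 153.09]), [206, 150, 9, 7, 55])] [(array([212.19, 162.96]), [207, 158, 11, 11, 89]), (array([191.72, 216.53]), [189, 212, 6, 10, 32])]
[208.99698657 154.14861152]
```

Emit:
{"api": "move_arm", "payload": {
  "motion": [0, 0, 0, -0.2, 0, 0, 0.55, 0, 0, 0, -0.38, 0, 0, 0.55, 0, 0, 0, -0.38, 0, 0.1, 0.55, 0, 0, 0, -0.38, 0, 0.1, 0.55, 0, 0, 0, -0.38, 0, 0.1, 0.55, 0, 0, 0, -0.38, 0, 0.1, 0.55, 0, 0, 0, -0.38, 0, 0.1, 0.55, 0, 0, 0, -0.25, 0, 0, 0.55, 0, 0, 0, -0.15, 0, 0, 0.55, 0, 0, 0, -0.05, 0.02, 0, 0.55, 0, 0, 0, 0, 0, 0, 0.55, 0, 0, 0, 0, 0, 0, 0.55]
}}

```text
time: 9.17
tool_pos: [0.5697, -0.0017, 0.1705]
ee_rot: [3.141, -0.001, 2.021]
wrist_force: [-1.0, 0.4, 0.4]
width: 0.0515
finger_force: 0.0
```

Run:
```python
from h import *
print(robot.get_obs()["tool_pos"]);go([.5727,-.0005,.075],np.radians(115.7))
```

```text
[ 0.56971452 -0.00169023  0.17045512]
tool shift [-0.002  0.032  0.955] turn z 0.001 alt -3.999
```

Emit:
{"api": "move_arm", "payload": {
  "motion": [0, 0, 0, 0, 0.032, 0.2, 0.55, 0, 0, 0, 0, 0, 0.3, 0.55, 0, 0, 0, 0, 0, 0.3, 0.55, 0, 0, 0, 0, 0, 0.15, 0.55, 0, 0, 0, 0, 0, 0, 0.55, 0, 0, 0, 0, 0, 0, 0.55]
}}

```text
time: 9.67
tool_pos: [0.572, 0.0003, 0.0753]
ee_rot: [-3.141, -0.001, 2.022]
wrist_force: [0.5, -0.7, 0.4]
width: 0.0518
finger_force: 0.0
```

Emit:
{"api": "move_arm", "payload": {
  "motion": [0, 0, 0, 0, 0, 0, 0, 0, 0, 0, 0, 0, 0, 0, 0, 0, 0, 0, 0, 0, 0, 0, 0, 0, 0, 0, 0, 0]
}}

```text
time: 10.0
tool_pos: [0.5743, -0.0014, 0.0779]
ee_rot: [3.138, 0.002, 2.02]
wrist_force: [0.4, 0.7, 4.3]
width: 0.0379
finger_force: 30.0
```

Emit:
{"api": "move_arm", "payload": {
  "motion": [0, 0, 0, 0, 0, -0.05, 0, 0, 0, 0, 0, 0, -0.15, 0, 0, 0, 0, 0, 0, -0.3, 0, 0, 0, 0, 0, 0, -0.35, 0, 0, 0, 0, 0, 0, -0.35, 0, 0, 0, 0, 0, 0, -0.2, 0, 0, 0, 0, 0, 0, 0, 0, 0, 0, 0, 0, 0, 0, 0]
}}

```text
time: 10.67
tool_pos: [0.5734, -0.0016, 0.2168]
ee_rot: [3.139, 0.002, 2.019]
wrist_force: [0.5, 0.4, -1.5]
width: 0.0377
finger_force: 30.0
```

Run:
```python
from h import *
print(robot.get_obs()["tool_pos"],robot.get_obs()["width"]);go([.4871,.1495,.215],np.radians(115.7))
```

```text
[ 0.57339049 -0.00162063  0.21681654] 0.03773112632013462
tool shift [ 1.736 -0.122  0.018] turn z 0.0 alt -4.0
```

Emit:
{"api": "move_arm", "payload": {
  "motion": [0, 0, 0, 0.15, -0.02, 0, 0, 0, 0, 0, 0.3, -0.02, 0, 0, 0, 0, 0, 0.35, -0.02, 0, 0, 0, 0, 0, 0.35, -0.02, 0, 0, 0, 0, 0, 0.3, -0.02, 0, 0, 0, 0, 0, 0.2, -0.02, 0, 0, 0, 0, 0, 0.085, 0, 0, 0, 0, 0, 0, 0, 0, 0, 0, 0, 0, 0, 0, 0, 0, 0]
}}

```text
time: 11.42
tool_pos: [0.486, 0.1495, 0.214]
ee_rot: [-3.139, -0.0, 2.02]
wrist_force: [1.1, -0.7, -0.1]
width: 0.0374
finger_force: 30.0
```

Run:
```python
from h import *
p=robot.get_obs()["tool_pos"];print(p);go([.4871,.1495,.103],np.radians(115.7))
for z in(p[2]+.011,p[2]-.075):print("here",z,proj("side",[p[0],p[1],z]))
print("tgt .1",proj("side",[.4871,.1495,.1]))
s=robot.snapshot("side");t=robot.snapshot("top")
print("w2",blobs(s,"blue",(190,60,300,200)),blobs(t,"blue",(130,140,250,250)))
cv=np.hstack([cv2.resize(s[80:205,195:295],(480,600),interpolation=2),cv2.resize(t[140:250,180:240],(320,587),interpolation=2)[:587] if 0 else cv2.resize(t[130:250,176:240],(320,600),interpolation=2)])
cv2.imwrite("pics/g3.png",cv2.convertScaleAbs(cv[:,:,::-1],alpha=1.5))
```

```text
[0.48601207 0.14953973 0.21396713]
tool shift [-0.005  0.01   1.11 ] turn z 0.001 alt -3.999
here 0.22496712643469238 [238.94705338 135.04389451]
here 0.1389671264346924 [241.02622927 163.30149561]
tgt .1 [242.2609779  175.24472187]
w2 [(array([266.51, 147.8 ]), [263, 144, 8, 8, 51]), (array([209.96, 153.04]), [206, 150, 9, 7, 53])] [(array([191.11, 216.27]), [188, 212, 7, 10, 45])]
```

View pics/g3.png

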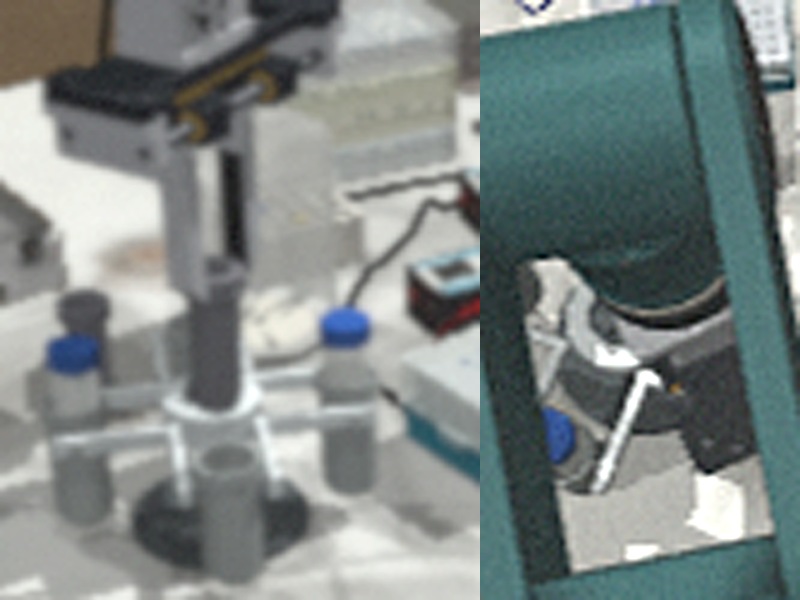

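The sleeve hangs over the right bucket: its foot is at side (239.8,164) and the rim centre at (243.1,175.8), so it needs to go about 3 mm image-right. Wide_2 sits in the front bucket at side (210,153). I'll nudge and lower.

Emit:
{"api": "move_arm", "payload": {
  "motion": [0, 0, 0, -0.025, 0.025, 0.1, 0, 0, 0, 0, 0, 0, 0.2, 0, 0, 0, 0, 0, 0, 0.1, 0, 0, 0, 0, 0, 0, 0.08, 0, 0, 0, 0, 0, 0, 0.06, 0, 0, 0, 0, 0, 0, 0, 0]
}}

```text
time: 12.02
tool_pos: [0.4893, 0.148, 0.1597]
ee_rot: [-3.139, -0.001, 2.019]
wrist_force: [0.6, 0.1, -1.1]
width: 0.0376
finger_force: 30.0
```

Run:
```python
from h import *
o=robot.get_obs();print(o["wrist_force"],o["wrist_torque"]);go([.4891,.1483,.103],np.radians(115.7))
```

```text
[ 0.61745898  0.09352521 -1.12758708] [-0.09673819  0.13921733 -0.00389951]
tool shift [ 0.003 -0.001  0.567] turn z -0.0 alt 4.0
```

Emit:
{"api": "move_arm", "payload": {
  "motion": [0, 0, 0, 0, 0, 0.08, 0, 0, 0, 0, 0, 0, 0.08, 0, 0, 0, 0, 0, 0, 0.08, 0, 0, 0, 0, 0, 0, 0.08, 0, 0, 0, 0, 0, 0, 0, 0]
}}

```text
time: 12.43
tool_pos: [0.4887, 0.1484, 0.127]
ee_rot: [-3.138, -0.001, 2.02]
wrist_force: [-3.6, -0.3, -2.7]
width: 0.0373
finger_force: 30.0
```

Run:
```python
from h import *
o=robot.get_obs();print(o["wrist_force"],o["wrist_torque"]);go([.4891,.1483,.103],np.radians(115.7))
```

```text
[-3.62767002 -0.26038399 -2.67309037] [-0.16183557  0.62315988 -0.01472917]
tool shift [-0.003  0.003  0.24 ] turn z 0.001 alt -3.999
```

Emit:
{"api": "move_arm", "payload": {
  "motion": [0, 0, 0, 0.005, -0.01, 0.05, 0, 0, 0, 0, 0, 0, 0.06, 0, 0, 0, 0, 0, 0, 0.05, 0, 0, 0, 0, 0, 0, 0.05, 0, 0, 0, 0, 0, 0, 0, 0, 0, 0, 0, 0, 0, 0, 0]
}}

```text
time: 12.93
tool_pos: [0.4878, 0.1486, 0.1074]
ee_rot: [-3.139, -0.001, 2.02]
wrist_force: [-4.8, -0.0, -1.9]
width: 0.0378
finger_force: 30.0
```

Run:
```python
from h import *
o=robot.get_obs();print(o["wrist_force"],o["wrist_torque"]);go([.4891,.1483,.103],np.radians(115.7))
```

```text
[-4.81817621 -0.01350345 -1.90694586] [ 0.01713159  1.07990681 -0.01147336]
tool shift [-0.008  0.011  0.044] turn z 0.001 alt -3.999
```

Emit:
{"api": "move_arm", "payload": {
  "motion": [0, 0, 0, 0, 0, 0, 0.55, 0, 0, 0, 0, 0, 0, 0.55, 0, 0, 0, 0, 0, 0, 0.55, 0, 0, 0, 0, 0, -0.2, 0.55, 0, 0, 0, 0, 0, -0.3, 0.55, 0, 0, 0, 0, 0, -0.35, 0.55, 0, 0, 0, 0, 0, -0.35, 0.55, 0, 0, 0, 0, 0, 0, 0.55]
}}

```text
time: 13.6
tool_pos: [0.4936, 0.1492, 0.2383]
ee_rot: [3.123, 0.005, 2.019]
wrist_force: [1.4, 0.6, 0.9]
width: 0.0515
finger_force: 0.0
```

Run:
```python
from h import *
p=robot.get_obs()["tool_pos"];print(p);go([.5121,.4045,.225],np.radians(115.7))
for z in (.114,.1):print(proj("side",[.4871,.1495,z]),proj("side",[.489,.1483,z]))
s=robot.snapshot("side")
cv2.imwrite("pics/g4.png",cv2.convertScaleAbs(cv2.resize(s[130:205,195:295],(800,600),interpolation=2)[:,:,::-1],alpha=1.5))
```

```text
[0.49362379 0.14918934 0.23827522]
tool shift [2.22  1.274 0.133] turn z -0.0 alt 4.0
[241.94867447 170.96811063] [242.75200833 170.9607611 ]
[242.2609779  175.24472187] [243.05900974 175.23747672]
```

View pics/g4.png

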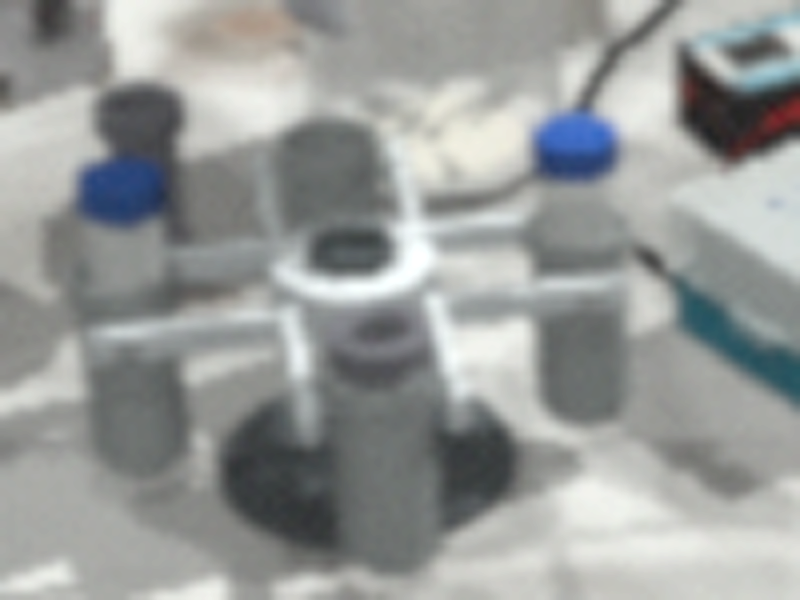

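The sleeve is home in the right bucket, with its collar on the rim at crop (381,335). Sleeve B is next.

Emit:
{"api": "move_arm", "payload": {
  "motion": [0, 0, 0, 0.2, 0.12, 0, 0.55, 0, 0, 0, 0.33, 0.19, 0, 0.55, 0, 0, 0, 0.33, 0.19, 0, 0.55, 0, 0, 0, 0.33, 0.19, 0, 0.55, 0, 0, 0, 0.33, 0.19, 0, 0.55, 0, 0, 0, 0.33, 0.19, 0, 0.55, 0, 0, 0, 0.25, 0.14, 0.1, 0.55, 0, 0, 0, 0.12, 0.07, 0.2, 0.55, 0, 0, 0, 0, 0, 0.3, 0.55, 0, 0, 0, 0, 0, 0.1, 0.55, 0, 0, 0, 0, 0, 0, 0.55, 0, 0, 0, 0, 0, 0, 0.55]
}}

```text
time: 14.65
tool_pos: [0.5079, 0.4034, 0.1576]
ee_rot: [-3.14, 0.0, 2.019]
wrist_force: [-0.8, -0.9, -0.0]
width: 0.0518
finger_force: 0.0
```

Run:
```python
from h import *
p=robot.get_obs()["tool_pos"];print(p);go([.512,.4042,.075],np.radians(115.7))
```

```text
[0.50787959 0.40337105 0.15762129]
tool shift [-0.01   0.041  0.826] turn z -0.001 alt 3.999
```

Emit:
{"api": "move_arm", "payload": {
  "motion": [0, 0, 0, -0.01, 0.04, 0.1, 0.55, 0, 0, 0, 0, 0, 0.3, 0.55, 0, 0, 0, 0, 0, 0.3, 0.55, 0, 0, 0, 0, 0, 0.12, 0.55, 0, 0, 0, 0, 0, 0, 0.55, 0, 0, 0, 0, 0, 0, 0.55, 0, 0, 0, 0, 0, 0, 0, 0, 0, 0, 0, 0, 0, 0, 0, 0, 0, 0, 0, 0, 0, 0, 0, 0, 0, 0, 0, 0]
}}

```text
time: 15.48
tool_pos: [0.5133, 0.4058, 0.0793]
ee_rot: [3.137, -0.001, 2.02]
wrist_force: [-0.0, -0.0, 5.1]
width: 0.0374
finger_force: 30.0
```

Emit:
{"api": "move_arm", "payload": {
  "motion": [0, 0, 0, 0, 0, -0.05, 0, 0, 0, 0, 0, 0, -0.15, 0, 0, 0, 0, 0, 0, -0.3, 0, 0, 0, 0, 0, 0, -0.35, 0, 0, 0, 0, 0, 0, -0.35, 0, 0, 0, 0, 0, 0, -0.2, 0, 0, 0, 0, 0, 0, 0, 0, 0, 0, 0, 0, 0, 0, 0]
}}

```text
time: 16.15
tool_pos: [0.5124, 0.4052, 0.2178]
ee_rot: [3.139, -0.0, 2.02]
wrist_force: [0.5, 0.0, -0.4]
width: 0.0377
finger_force: 30.0
```

Run:
```python
from h import *
p=robot.get_obs()["tool_pos"];print(p);go([.551,.3065,.215],np.radians(115.7))
```

```text
[0.51235006 0.40521053 0.21775677]
tool shift [-1.057 -0.08   0.028] turn z 0.0 alt -4.0
```

Emit:
{"api": "move_arm", "payload": {
  "motion": [0, 0, 0, -0.15, -0.01, 0, 0, 0, 0, 0, -0.3, -0.02, 0, 0, 0, 0, 0, -0.3, -0.03, 0, 0, 0, 0, 0, -0.2, -0.02, 0, 0, 0, 0, 0, -0.1, 0, 0, 0, 0, 0, 0, 0, 0, 0, 0, 0, 0, 0, 0, 0, 0, 0, 0]
}}

```text
invalid input
```

Run:
```python
from h import *
p=robot.get_obs()["tool_pos"];print(p);go([.5503,.3072,.103],np.radians(115.7))
for z in(p[2]+.009,p[2]-.077):print("here",z,proj("side",[p[0],p[1],z]))
print("tgt .1",proj("side",[.5503,.3072,.1]))
s=robot.snapshot("side")
cv2.imwrite("pics/g5.png",cv2.convertScaleAbs(cv2.resize(s[90:180,195:285],(600,600),interpolation=2)[:,:,::-1],alpha=1.5))
```

```text
[0.51235006 0.40521053 0.21775677]
tool shift [-1.048 -0.083  1.148] turn z 0.0 alt -4.0
here 0.22675676626854804 [207.52854198 100.96627224]
here 0.14075676626854805 [210.45934511 126.70339003]
tgt .1 [236.238256   147.18985714]
```

View pics/g5.png

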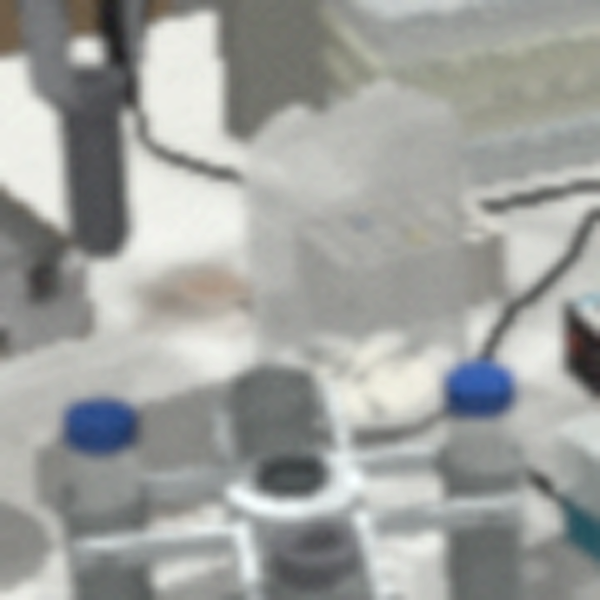

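That call was malformed (wrong count) and was refused. The picture shows the held sleeve's foot at side (209.6,126), 0.9 px left of its projection, a consistent image offset. The bucket seen at 235.6 therefore matches the target.

Emit:
{"api": "move_arm", "payload": {
  "motion": [0, 0, 0, -0.15, -0.01, 0, 0, 0, 0, 0, -0.3, -0.02, 0, 0, 0, 0, 0, -0.3, -0.03, 0, 0, 0, 0, 0, -0.2, -0.02, 0, 0, 0, 0, 0, -0.1, 0, 0, 0, 0, 0, 0, 0, 0, 0, 0, 0, 0, 0, 0, 0, 0, 0]
}}

```text
time: 16.78
tool_pos: [0.55, 0.3063, 0.2148]
ee_rot: [-3.139, -0.001, 2.019]
wrist_force: [-0.3, 0.3, -0.1]
width: 0.0373
finger_force: 30.0
```

Run:
```python
from h import *
p=robot.get_obs()["tool_pos"];print(p);go([.5503,.3072,.103],np.radians(115.7))
```

```text
[0.54996228 0.3062659  0.21483607]
tool shift [0.007 0.007 1.118] turn z -0.001 alt 3.999
```

Emit:
{"api": "move_arm", "payload": {
  "motion": [0, 0, 0, 0, 0, 0.1, 0, 0, 0, 0, 0, 0, 0.2, 0, 0, 0, 0, 0, 0, 0.1, 0, 0, 0, 0, 0, 0, 0.08, 0, 0, 0, 0, 0, 0, 0.06, 0, 0, 0, 0, 0, 0, 0, 0]
}}

```text
time: 17.28
tool_pos: [0.5503, 0.3077, 0.1612]
ee_rot: [3.141, -0.0, 2.021]
wrist_force: [2.7, 0.7, -3.2]
width: 0.0377
finger_force: 29.8
```

Emit:
{"api": "move_arm", "payload": {
  "motion": [0, 0, 0, 0, 0, 0.08, 0, 0, 0, 0, 0, 0, 0.08, 0, 0, 0, 0, 0, 0, 0.08, 0, 0, 0, 0, 0, 0, 0.08, 0, 0, 0, 0, 0, 0, 0, 0]
}}

```text
time: 17.7
tool_pos: [0.5504, 0.307, 0.1284]
ee_rot: [-3.141, -0.0, 2.02]
wrist_force: [3.6, 2.3, -4.4]
width: 0.0376
finger_force: 29.7
```

Run:
```python
from h import *
o=robot.get_obs();print(o["wrist_force"],o["wrist_torque"]);go([.5503,.3072,.103],np.radians(115.7))
```

```text
[ 3.64337402  2.3106698  -4.38953318] [ 0.59835404 -1.01651757 -0.05232436]
tool shift [ 0.002 -0.     0.254] turn z 0.0 alt -4.0
```

Emit:
{"api": "move_arm", "payload": {
  "motion": [0, 0, 0, 0, 0.015, 0.05, 0, 0, 0, 0, 0, 0, 0.06, 0, 0, 0, 0, 0, 0, 0.05, 0, 0, 0, 0, 0, 0, 0.06, 0, 0, 0, 0, 0, 0, 0, 0, 0, 0, 0, 0, 0, 0, 0]
}}

```text
time: 18.2
tool_pos: [0.55, 0.308, 0.1098]
ee_rot: [-3.14, -0.002, 2.02]
wrist_force: [-5.0, 0.1, 6.7]
width: 0.0374
finger_force: 29.8
```

Run:
```python
from h import *
o=robot.get_obs();print(o["wrist_force"],o["wrist_torque"]);go([.5503,.3072,.103],np.radians(115.7))
```

```text
[-5.03369481  0.13211031  6.6749269 ] [0.27696065 0.57430971 0.04107852]
tool shift [-0.009 -0.001  0.068] turn z 0.001 alt -3.999
```

Emit:
{"api": "move_arm", "payload": {
  "motion": [0, 0, 0, 0, 0, 0.02, 0, 0, 0, 0, 0, 0, 0, 0, 0, 0, 0, 0, 0, 0, 0.55, 0, 0, 0, 0, 0, 0, 0.55, 0, 0, 0, 0, 0, 0, 0.55, 0, 0, 0, 0, 0, -0.2, 0.55, 0, 0, 0, 0, 0, -0.3, 0.55, 0, 0, 0, 0, 0, -0.35, 0.55, 0, 0, 0, 0, 0, -0.35, 0.55, 0, 0, 0, 0, 0, 0, 0.55]
}}

```text
time: 19.03
tool_pos: [0.5545, 0.3083, 0.2352]
ee_rot: [3.128, 0.001, 2.019]
wrist_force: [0.6, -0.4, 1.0]
width: 0.0516
finger_force: 0.0
```

Run:
```python
from h import *
p=robot.get_obs()["tool_pos"];print(p);go([.5444,-.1409,.235],np.radians(115.7))
for z in (.114,.1):print(proj("side",[.5503,.3072,z]))
s=robot.snapshot("side")
cv2.imwrite("pics/g6.png",cv2.convertScaleAbs(cv2.resize(s[130:205,195:295],(800,600),interpolation=2)[:,:,::-1],alpha=1.5))
```

```text
[0.55447709 0.30834861 0.23523895]
tool shift [-4.005e+00 -2.038e+00  2.000e-03] turn z -0.0 alt 4.0
[235.92075685 143.16813754]
[236.238256   147.18985714]
```

View pics/g6.png

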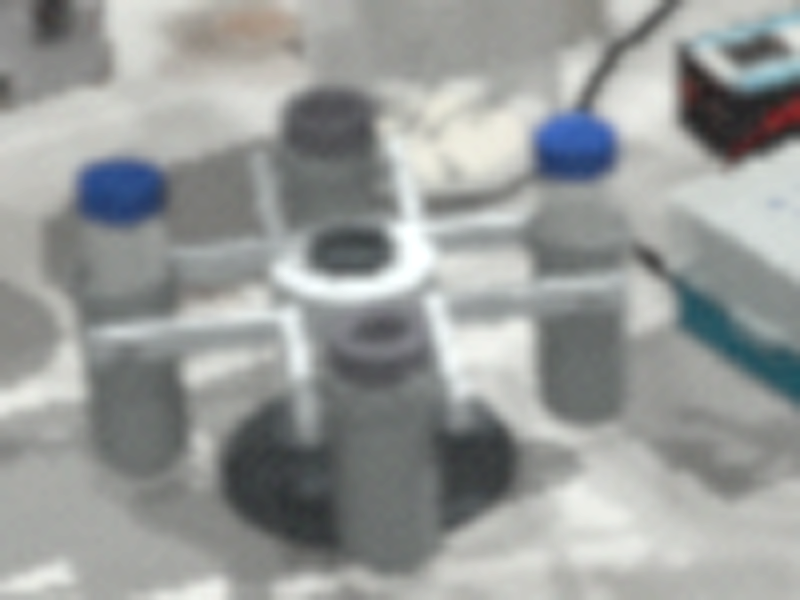

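Both sleeves are home, with collars at crop (330,108) and (381,333). Next is the slim tube at (544,-141).

Emit:
{"api": "move_arm", "payload": {
  "motion": [0, 0, 0, -0.2, -0.1, 0, 0.45, 0, 0, 0, -0.35, -0.18, 0, 0.45, 0, 0, 0, -0.35, -0.18, 0, 0.45, 0, 0, 0, -0.35, -0.18, 0, 0.45, 0, 0, 0, -0.35, -0.18, 0, 0.45, 0, 0, 0, -0.35, -0.18, 0, 0.45, 0, 0, 0, -0.35, -0.18, 0, 0.45, 0, 0, 0, -0.35, -0.18, 0, 0.45, 0, 0, 0, -0.35, -0.18, 0, 0.45, 0, 0, 0, -0.35, -0.18, 0, 0.45, 0, 0, 0, -0.35, -0.18, 0, 0.45, 0, 0, 0, -0.2, -0.11, 0, 0.45]
}}

```text
time: 20.08
tool_pos: [0.5383, -0.135, 0.2239]
ee_rot: [-3.138, -0.001, 2.016]
wrist_force: [0.4, 0.2, -0.1]
width: 0.0423
finger_force: 0.0
```

Emit:
{"api": "move_arm", "payload": {
  "motion": [0, 0, 0, -0.1, -0.03, 0.2, 0.45, 0, 0, 0, 0, 0, 0.3, 0.45, 0, 0, 0, 0, 0, 0.1, 0.45, 0, 0, 0, 0, 0, 0, 0.45, 0, 0, 0, 0, 0, 0, 0.45]
}}

```text
time: 20.5
tool_pos: [0.5406, -0.1409, 0.1651]
ee_rot: [-3.139, -0.003, 2.02]
wrist_force: [-0.2, 0.4, 0.9]
width: 0.0423
finger_force: 0.0
```

Run:
```python
from h import *
p=robot.get_obs()["tool_pos"];print(p);go([.5444,-.1409,.098],np.radians(115.7))
```

```text
[ 0.5406184  -0.14085118  0.16507892]
tool shift [-0.017  0.034  0.671] turn z 0.001 alt -3.999
```

Emit:
{"api": "move_arm", "payload": {
  "motion": [0, 0, 0, -0.015, 0.035, 0, 0.45, 0, 0, 0, 0, 0, 0.2, 0.45, 0, 0, 0, 0, 0, 0.25, 0.45, 0, 0, 0, 0, 0, 0.2, 0.45, 0, 0, 0, 0, 0, 0.02, 0.45, 0, 0, 0, 0, 0, 0, 0.45, 0, 0, 0, 0, 0, 0, 0.45]
}}

```text
time: 21.08
tool_pos: [0.5466, -0.1413, 0.1017]
ee_rot: [3.139, 0.002, 2.02]
wrist_force: [-0.3, -0.4, 0.4]
width: 0.0427
finger_force: 0.0
```

Emit:
{"api": "move_arm", "payload": {
  "motion": [0, 0, 0, 0, 0, 0, 0, 0, 0, 0, 0, 0, 0, 0, 0, 0, 0, 0, 0, 0, 0, 0, 0, 0, 0, 0, 0, 0]
}}

```text
time: 21.42
tool_pos: [0.5457, -0.1415, 0.1005]
ee_rot: [3.14, 0.001, 2.02]
wrist_force: [0.5, -0.8, 1.3]
width: 0.02
finger_force: 30.0
```

Emit:
{"api": "move_arm", "payload": {
  "motion": [0, 0, 0, 0, 0, -0.1, 0, 0, 0, 0, 0, 0, -0.2, 0, 0, 0, 0, 0, 0, -0.35, 0, 0, 0, 0, 0, 0, -0.35, 0, 0, 0, 0, 0, 0, -0.35, 0, 0, 0, 0, 0, 0, -0.2, 0, 0, 0, 0, 0, 0, 0, 0, 0, 0, 0, 0, 0, 0, 0]
}}

```text
time: 22.08
tool_pos: [0.5458, -0.1415, 0.2565]
ee_rot: [3.139, 0.003, 2.02]
wrist_force: [0.5, -0.7, -0.3]
width: 0.0199
finger_force: 30.0
```

Run:
```python
from h import *
p=robot.get_obs()["tool_pos"];print(p);go([.4875,.149,.25],np.radians(115.7))
```

```text
[ 0.5458408  -0.14151243  0.25648934]
tool shift [2.871 0.735 0.065] turn z 0.0 alt -4.0
```

Emit:
{"api": "move_arm", "payload": {
  "motion": [0, 0, 0, 0.2, 0.05, 0, 0, 0, 0, 0, 0.35, 0.09, 0, 0, 0, 0, 0, 0.35, 0.09, 0, 0, 0, 0, 0, 0.35, 0.09, 0, 0, 0, 0, 0, 0.35, 0.09, 0, 0, 0, 0, 0, 0.35, 0.09, 0, 0, 0, 0, 0, 0.35, 0.09, 0, 0, 0, 0, 0, 0.3, 0.08, 0, 0, 0, 0, 0, 0.2, 0.05, 0, 0, 0, 0, 0, 0.07, 0.02, 0, 0, 0, 0, 0, 0, 0, 0, 0, 0, 0, 0, 0, 0, 0, 0]
}}

```text
time: 23.08
tool_pos: [0.487, 0.1487, 0.253]
ee_rot: [-3.139, 0.0, 2.02]
wrist_force: [0.5, -1.1, -0.6]
width: 0.0198
finger_force: 30.0
```

Run:
```python
from h import *
p=robot.get_obs()["tool_pos"];print(p);go([.4875,.149,.1315],np.radians(115.7))
for z in(p[2]+.017,p[2]-.0945):print("here",z,proj("side",[p[0],p[1],z]))
print("tgt .114",proj("side",[.4875,.149,.114]))
s=robot.snapshot("side");t=robot.snapshot("top");print(blobs(s,"orange",(190,80,290,200)))
cv=np.hstack([cv2.resize(s[105:195,200:280],(534,600),interpolation=2),cv2.resize(t[130:220,190:230],(266,600),interpolation=2)])
cv2.imwrite("pics/g7.png",cv2.convertScaleAbs(cv[:,:,::-1],alpha=1.5))
```

```text
[0.4870404  0.14873191 0.25302923]
tool shift [0.    0.005 1.215] turn z 0.0 alt -4.0
here 0.2700292264957481 [238.28264738 119.25865296]
here 0.1585292264957481 [241.04014244 157.10075788]
tgt .114 [242.15964707 171.00488112]
[]
```

View pics/g7.png

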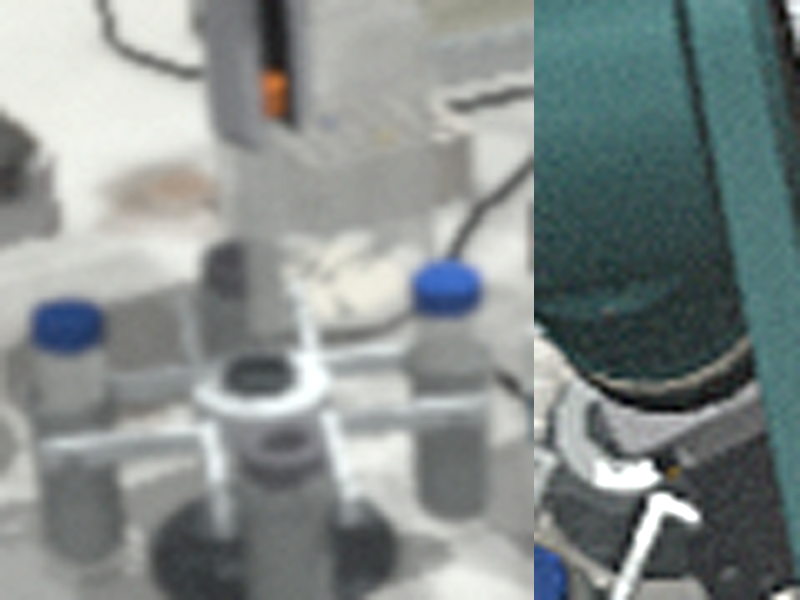

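The tube hangs over the right sleeve (bore at crop (286,440), tube near column 265). The cone lead-in tolerates the few mm of doubt, so I'll nudge 1.5 mm image-right and lower under force watch.

Emit:
{"api": "move_arm", "payload": {
  "motion": [0, 0, 0, -0.01, 0.01, 0.15, 0, 0, 0, 0, 0, 0, 0.2, 0, 0, 0, 0, 0, 0, 0.1, 0, 0, 0, 0, 0, 0, 0.08, 0, 0, 0, 0, 0, 0, 0.05, 0, 0, 0, 0, 0, 0, 0, 0]
}}

```text
time: 23.68
tool_pos: [0.4884, 0.1483, 0.1954]
ee_rot: [-3.14, -0.0, 2.019]
wrist_force: [0.7, 1.0, -0.1]
width: 0.02
finger_force: 30.0
```

Run:
```python
from h import *
o=robot.get_obs();print(o["wrist_force"],o["wrist_torque"]);go([.4875,.149,.1315],np.radians(115.7))
```

```text
[ 0.73856419  0.99694956 -0.07580552] [-0.05115584  0.02938805  0.00162649]
tool shift [ 0.01  -0.005  0.639] turn z -0.001 alt 3.999
```

Emit:
{"api": "move_arm", "payload": {
  "motion": [0, 0, 0, 0, 0, 0.06, 0, 0, 0, 0, 0, 0, 0.07, 0, 0, 0, 0, 0, 0, 0.07, 0, 0, 0, 0, 0, 0, 0, 0]
}}

```text
time: 24.02
tool_pos: [0.4879, 0.1488, 0.1747]
ee_rot: [-3.139, -0.001, 2.02]
wrist_force: [-0.3, 0.9, 0.1]
width: 0.0199
finger_force: 30.0
```

Run:
```python
from h import *
o=robot.get_obs();print(o["wrist_force"],o["wrist_torque"]);go([.4875,.149,.1315],np.radians(115.7))
```

```text
[-0.31163018  0.8675578   0.09120595] [-0.02938066  0.037278    0.00875694]
tool shift [ 0.003 -0.003  0.432] turn z 0.0 alt -4.0
```

Emit:
{"api": "move_arm", "payload": {
  "motion": [0, 0, 0, 0, 0, 0.08, 0, 0, 0, 0, 0, 0, 0.08, 0, 0, 0, 0, 0, 0, 0.08, 0, 0, 0, 0, 0, 0, 0.08, 0, 0, 0, 0, 0, 0, 0.06, 0, 0, 0, 0, 0, 0, 0.02, 0, 0, 0, 0, 0, 0, 0, 0]
}}

```text
time: 24.6
tool_pos: [0.4882, 0.1489, 0.1354]
ee_rot: [-3.14, -0.001, 2.02]
wrist_force: [0.1, 0.1, -0.1]
width: 0.02
finger_force: 30.0
```

Run:
```python
from h import *
o=robot.get_obs();print(o["wrist_force"],o["wrist_torque"]);go([.4875,.149,.1315],np.radians(115.7))
```

```text
[ 0.14051782  0.08503062 -0.0698947 ] [-0.09446438  0.0382785   0.01074358]
tool shift [ 0.004 -0.006  0.039] turn z 0.0 alt -4.0
```

Emit:
{"api": "move_arm", "payload": {
  "motion": [0, 0, 0, 0, 0, 0.03, 0, 0, 0, 0, 0, 0, 0, 0, 0, 0, 0, 0, 0, 0, 0.45, 0, 0, 0, 0, 0, 0, 0.45, 0, 0, 0, 0, 0, 0, 0.45, 0, 0, 0, 0, 0, -0.2, 0.45, 0, 0, 0, 0, 0, -0.3, 0.45, 0, 0, 0, 0, 0, -0.35, 0.45, 0, 0, 0, 0, 0, -0.2, 0.45, 0, 0, 0, 0, 0, 0, 0.45]
}}

```text
time: 25.43
tool_pos: [0.4913, 0.1494, 0.245]
ee_rot: [3.13, 0.003, 2.02]
wrist_force: [-0.1, 0.2, -0.4]
width: 0.0426
finger_force: 0.0
```

Run:
```python
from h import *
p=robot.get_obs()["tool_pos"];print(p);go([.4544,-.1843,.19],np.radians(115.7))
s=robot.snapshot("side");print(blobs(s,"orange",(190,80,290,200)),proj("side",[.488,.149,.148]))
```

```text
[0.49126325 0.14944487 0.24499261]
tool shift [-2.847 -1.78   0.55 ] turn z 0.0 alt -4.0
[(array([241.31, 158.88]), [239, 157, 6, 5, 26])] [241.54767178 160.3274411 ]
```

Emit:
{"api": "move_arm", "payload": {
  "motion": [0, 0, 0, -0.15, -0.09, 0, 0.45, 0, 0, 0, -0.32, -0.2, 0, 0.45, 0, 0, 0, -0.32, -0.2, 0, 0.45, 0, 0, 0, -0.32, -0.2, 0, 0.45, 0, 0, 0, -0.32, -0.2, 0, 0.45, 0, 0, 0, -0.32, -0.2, 0, 0.45, 0, 0, 0, -0.32, -0.2, 0, 0.45, 0, 0, 0, -0.32, -0.2, 0, 0.45, 0, 0, 0, -0.3, -0.19, 0.2, 0.45, 0, 0, 0, -0.16, -0.1, 0.3, 0.45, 0, 0, 0, 0, 0, 0.1, 0.45, 0, 0, 0, 0, 0, 0, 0.45]
}}

```text
time: 26.48
tool_pos: [0.449, -0.184, 0.1729]
ee_rot: [-3.136, -0.009, 2.017]
wrist_force: [0.0, 0.9, 0.1]
width: 0.0423
finger_force: 0.0
```

Emit:
{"api": "move_arm", "payload": {
  "motion": [0, 0, 0, 0, 0, 0, 0.45, 0, 0, 0, 0, 0, 0, 0.45]
}}

```text
time: 26.65
tool_pos: [0.4526, -0.184, 0.1793]
ee_rot: [3.14, 0.001, 2.021]
wrist_force: [0.2, -0.5, -0.4]
width: 0.0426
finger_force: 0.0
```

Run:
```python
from h import *
p=robot.get_obs()["tool_pos"];print(p);go([.4547,-.1843,.099],np.radians(115.7))
```

```text
[ 0.45261671 -0.18399105  0.17932366]
tool shift [-0.012  0.017  0.803] turn z 0.003 alt -3.997
```

Emit:
{"api": "move_arm", "payload": {
  "motion": [0, 0, 0, -0.01, 0.015, 0.1, 0.45, 0, 0, 0, 0, 0, 0.3, 0.45, 0, 0, 0, 0, 0, 0.25, 0.45, 0, 0, 0, 0, 0, 0.15, 0.45, 0, 0, 0, 0, 0, 0, 0.45, 0, 0, 0, 0, 0, 0, 0.45]
}}

```text
time: 27.15
tool_pos: [0.454, -0.1844, 0.0984]
ee_rot: [-3.141, -0.001, 2.021]
wrist_force: [0.7, -0.0, 0.5]
width: 0.0424
finger_force: 0.0
```

Emit:
{"api": "move_arm", "payload": {
  "motion": [0, 0, 0, 0, 0, 0, 0, 0, 0, 0, 0, 0, 0, 0, 0, 0, 0, 0, 0, 0, 0, 0, 0, 0, 0, 0, 0, 0]
}}

```text
time: 27.48
tool_pos: [0.4545, -0.1857, 0.0998]
ee_rot: [3.14, 0.002, 2.02]
wrist_force: [-0.0, -0.4, 2.4]
width: 0.0197
finger_force: 30.0
```

Emit:
{"api": "move_arm", "payload": {
  "motion": [0, 0, 0, 0, 0, -0.1, 0, 0, 0, 0, 0, 0, -0.25, 0, 0, 0, 0, 0, 0, -0.35, 0, 0, 0, 0, 0, 0, -0.35, 0, 0, 0, 0, 0, 0, -0.35, 0, 0, 0, 0, 0, 0, -0.35, 0, 0, 0, 0, 0, 0, -0.1, 0, 0, 0, 0, 0, 0, 0, 0, 0, 0, 0, 0, 0, 0, 0]
}}

```text
time: 28.23
tool_pos: [0.4538, -0.1854, 0.2834]
ee_rot: [3.141, 0.0, 2.019]
wrist_force: [-0.2, 0.0, -0.7]
width: 0.0199
finger_force: 30.0
```

Run:
```python
from h import *
p=robot.get_obs()["tool_pos"];print(p);go([.5507,.3075,.28],np.radians(115.7))
```

```text
[ 0.45378538 -0.18536101  0.28340307]
tool shift [4.02  3.011 0.034] turn z 0.0 alt -4.0
```

Emit:
{"api": "move_arm", "payload": {
  "motion": [0, 0, 0, 0.15, 0.11, 0, 0, 0, 0, 0, 0.3, 0.22, 0, 0, 0, 0, 0, 0.3, 0.22, 0, 0, 0, 0, 0, 0.3, 0.22, 0, 0, 0, 0, 0, 0.3, 0.22, 0, 0, 0, 0, 0, 0.3, 0.22, 0, 0, 0, 0, 0, 0.3, 0.22, 0, 0, 0, 0, 0, 0.3, 0.22, 0, 0, 0, 0, 0, 0.3, 0.22, 0, 0, 0, 0, 0, 0.3, 0.22, 0, 0, 0, 0, 0, 0.3, 0.22, 0, 0, 0, 0, 0, 0.3, 0.22, 0, 0]
}}

```text
time: 29.23
tool_pos: [0.5309, 0.2368, 0.2797]
ee_rot: [-3.135, -0.001, 2.02]
wrist_force: [0.8, -0.7, 0.4]
width: 0.0202
finger_force: 30.0
```

Emit:
{"api": "move_arm", "payload": {
  "motion": [0, 0, 0, 0.3, 0.22, 0, 0, 0, 0, 0, 0.2, 0.16, 0, 0, 0, 0, 0, 0.07, 0.08, 0, 0, 0, 0, 0, 0, 0, 0, 0, 0, 0, 0, 0, 0, 0, 0, 0, 0, 0, 0, 0, 0, 0]
}}

```text
time: 29.73
tool_pos: [0.5486, 0.305, 0.2827]
ee_rot: [-3.14, 0.001, 2.018]
wrist_force: [0.7, -0.0, -0.2]
width: 0.0192
finger_force: 30.0
```

Run:
```python
from h import *
p=robot.get_obs()["tool_pos"];print(p);go([.550,.3078,.131],np.radians(115.7))
```

```text
[0.54857871 0.30495741 0.28266444]
tool shift [0.019 0.025 1.517] turn z -0.002 alt 3.998
```

Emit:
{"api": "move_arm", "payload": {
  "motion": [0, 0, 0, 0.02, 0.025, 0.2, 0, 0, 0, 0, 0, 0, 0.3, 0, 0, 0, 0, 0, 0, 0.15, 0, 0, 0, 0, 0, 0, 0.1, 0, 0, 0, 0, 0, 0, 0.07, 0, 0, 0, 0, 0, 0, 0.05, 0, 0, 0, 0, 0, 0, 0, 0]
}}

```text
time: 30.32
tool_pos: [0.5502, 0.3088, 0.1964]
ee_rot: [-3.141, 0.0, 2.019]
wrist_force: [0.1, -0.8, -0.8]
width: 0.0198
finger_force: 30.0
```

Run:
```python
from h import *
o=robot.get_obs();print(o["wrist_force"],o["wrist_torque"]);go([.5502,.308,.131],np.radians(115.7))
s=robot.snapshot("side")
cv2.imwrite("pics/g8.png",cv2.convertScaleAbs(cv2.resize(s[110:185,200:280],(640,600),interpolation=2)[:,:,::-1],alpha=1.5))
```

```text
[ 0.12427621 -0.84415565 -0.8159372 ] [-0.10397391  0.01950931  0.00883112]
tool shift [-0.007 -0.003  0.654] turn z -0.001 alt 3.999
```

View pics/g8.png

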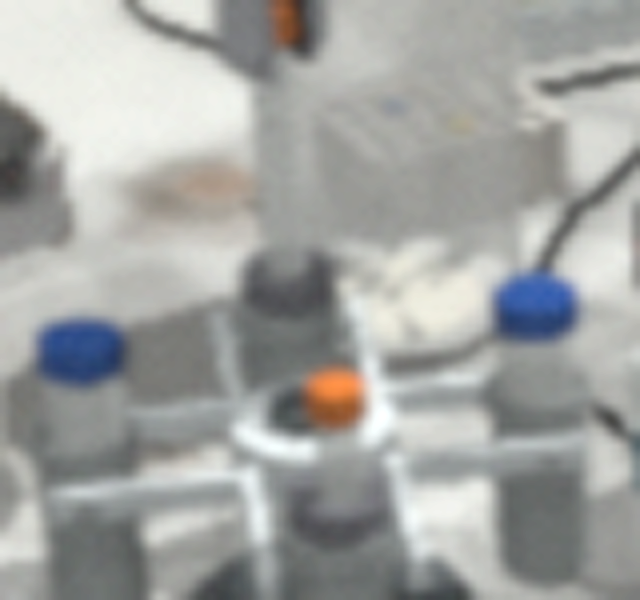

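The slim_1 cap (334,398) sits in the near sleeve, and the second slim tube meets the far collar at (290,270), centred. I'll go on down.

Emit:
{"api": "move_arm", "payload": {
  "motion": [0, 0, 0, 0, 0, 0.06, 0, 0, 0, 0, 0, 0, 0.07, 0, 0, 0, 0, 0, 0, 0.07, 0, 0, 0, 0, 0, 0, 0, 0]
}}

```text
time: 30.7
tool_pos: [0.5495, 0.3093, 0.1743]
ee_rot: [-3.139, -0.0, 2.02]
wrist_force: [-0.2, -0.7, -0.5]
width: 0.0201
finger_force: 30.0
```

Run:
```python
from h import *
o=robot.get_obs();print(o["wrist_force"],o["wrist_torque"]);go([.5502,.308,.131],np.radians(115.7))
```

```text
[-0.20406647 -0.67773327 -0.47767993] [-0.11939053  0.02502007 -0.02658807]
tool shift [-0.015  0.001  0.433] turn z 0.0 alt -4.0
```

Emit:
{"api": "move_arm", "payload": {
  "motion": [0, 0, 0, -0.01, 0, 0.08, 0, 0, 0, 0, 0, 0, 0.08, 0, 0, 0, 0, 0, 0, 0.08, 0, 0, 0, 0, 0, 0, 0.08, 0, 0, 0, 0, 0, 0, 0.06, 0, 0, 0, 0, 0, 0, 0.02, 0, 0, 0, 0, 0, 0, 0, 0]
}}

```text
time: 31.28
tool_pos: [0.5501, 0.3085, 0.1353]
ee_rot: [-3.14, -0.0, 2.02]
wrist_force: [-0.7, 0.3, -0.0]
width: 0.0201
finger_force: 30.0
```

Run:
```python
from h import *
o=robot.get_obs();print(o["wrist_force"],o["wrist_torque"]);go([.5502,.308,.131],np.radians(115.7))
```

```text
[-0.68309423  0.34894794 -0.03683315] [-0.12341769 -0.00303341 -0.03237044]
tool shift [-0.005 -0.001  0.043] turn z 0.0 alt -4.0
```

Emit:
{"api": "move_arm", "payload": {
  "motion": [0, 0, 0, 0, 0, 0.03, 0, 0, 0, 0, 0, 0, 0, 0, 0, 0, 0, 0, 0, 0, 0.45, 0, 0, 0, 0, 0, 0, 0.45, 0, 0, 0, 0, 0, 0, 0.45, 0, 0, 0, 0, 0, -0.2, 0.45, 0, 0, 0, 0, 0, -0.3, 0.45, 0, 0, 0, 0, 0, -0.35, 0.45, 0, 0, 0, 0, 0, -0.35, 0.45, 0, 0, 0, 0, 0, 0, 0.45]
}}

```text
time: 32.12
tool_pos: [0.5532, 0.3099, 0.2637]
ee_rot: [3.125, 0.0, 2.02]
wrist_force: [-0.4, -0.2, 1.6]
width: 0.0425
finger_force: 0.0
```

Emit:
{"api": "move_arm", "payload": {
  "motion": [0, 0, 0, -0.2, -0.1, 0, 0.45, 0, 0, 0, -0.35, -0.18, 0, 0.45, 0, 0, 0, -0.35, -0.18, 0, 0.45, 0, 0, 0, -0.35, -0.18, 0, 0.45, 0, 0, 0, -0.35, -0.18, 0, 0.45, 0, 0, 0, -0.35, -0.18, 0, 0.45, 0, 0, 0, -0.35, -0.18, 0, 0.45, 0, 0, 0, -0.35, -0.18, 0, 0.45, 0, 0, 0, -0.35, -0.18, 0, 0.45, 0, 0, 0, -0.35, -0.18, 0, 0.45, 0, 0, 0, -0.2, -0.1, 0, 0.45, 0, 0, 0, 0, 0, 0, 0.45]
}}

```text
time: 33.12
tool_pos: [0.5403, -0.0948, 0.2534]
ee_rot: [-3.141, 0.002, 2.013]
wrist_force: [0.3, 0.4, -0.5]
width: 0.0424
finger_force: 0.0
```

Run:
```python
from h import *
s=robot.snapshot("side");t=robot.snapshot("top")
for c in("orange","blue"):
    S=sorted(blobs(s,c,(190,110,290,200)),key=lambda b:b[0][0]);T=sorted(blobs(t,c,(130,140,250,250)),key=lambda b:b[0][0])
    print(c,S,T)
    for a in S:
        for b in T:
            X,r=tri(a[0],b[0])
            if r<.006:print(c,(1000*X).round(1),round(r*1000,1))
cv=np.hstack([cv2.resize(s[125:200,195:275],(427,400),interpolation=2),cv2.resize(t[145:235,165:245],(356,400),interpolation=2)])
w=cv2.resize(s[130:350,190:410],(400,200)) 
cv2.imwrite("pics/f.png",cv2.convertScaleAbs(cv[:,:,::-1],alpha=1.5))
```

```text
orange [(array([234.87, 132.47]), [233, 131, 5, 4, 15]), (array([241.48, 159.11]), [239, 157, 6, 6, 27])] [(array([170.36, 177.52]), [167, 175, 7, 7, 33]), (array([227.44, 198.47]), [224, 195, 8, 8, 43])]
orange [552.2 311.9 148.1] 0.4
orange [472.6 140.  240.4] 3.0
orange [582.3 345.   29.3] 2.0
orange [490.3 151.7 150. ] 1.2
blue [(array([209.77, 153.4 ]), [206, 151, 9, 6, 47]), (array([266.39, 147.82]), [263, 144, 8, 8, 49])] [(array([188.64, 216.88]), [184, 212, 11, 11, 89]), (array([212.2, 162.9]), [207, 158, 11, 11, 88])]
blue [442.9 261.6 131.6] 0.5
blue [597.3 198.7 132.5] 1.0
```

View pics/f.png

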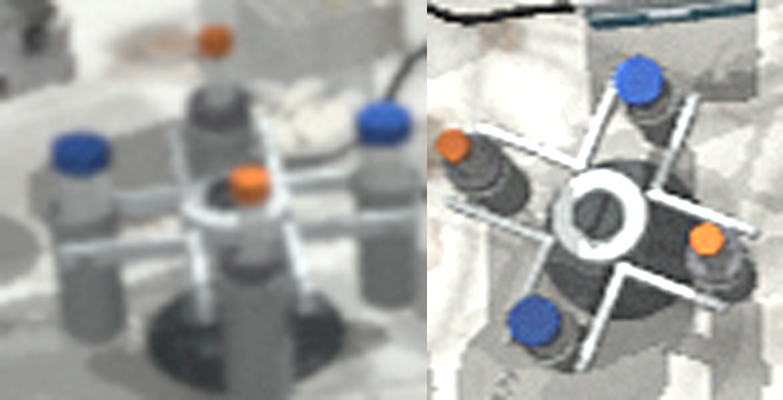

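Both views show all four buckets loaded. Cap heights are 132/132 mm (wide) and 148/150 mm (slim), as expected for fully home tubes. I'm handing the job in.

```bash
python3 -c "
from bench import robot
print(robot.close_job())"
```

```text
the job is handed in; nothing more can be done
None
```

The rotor is loaded and handed in: wide_2 sits across the hub from wide_1, and both sleeves with their slim tubes sit in the two buckets between, at fully-home heights in the final two-view check. The arm never went near the beaker or vial, but I took no final picture of them; the clock was about 33 s of the 144 s allowed.

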